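# Hover the lid over the freshly glazed box

### The arm

A 6-joint arm with a two-finger parallel gripper is mounted at the origin on the work surface. World frame = base frame: x ahead of the robot, y to its left, z up, the work surface at z = 0. Lengths are in mm, angles in rad, forces in N, time in s.
With the tool pointing down it reaches from about 350 to 975 mm from the base axis. Payload 4.9 kg.
Tool frame: the origin (TCP) lies between the finger pads; the fingertips stand robot.tcp_to_tips ahead of it and the grasp point (between the pads) is the TCP (robot.tcp_to_tips is the distance from the TCP to the fingertips, in mm); z points along the fingers, y is the direction in which the jaws open and shut (so a half turn about z gives the same grasp; the last joint's range is limited). The gripper opens to 85 mm and grips with 20 to 120 N. Pads are 22 mm wide; open, the fingers measure 114 mm over their backs; the gripper's body (76 mm by 85 mm) begins 54 mm behind the grasp point. The pads swing forward as they close: fully open they stand 13 mm farther back than shut.
Start: joints at [-1.33, 0.053, 1.613, -0, 1.476, -0.119], TCP at [220.048, -584.962, 250.304] pointing down, gripper open.
Joint ranges: [-3.01, 3.01], [-1.01, 2.22], [0.06, 2.58], [-1.02, 4.17], [0.09, 2.62], [-3.14, 3.14]. Speed limits (rad/s): [2.57, 2.57, 3.14, 3.14, 3.14, 3.14].

### API

Orientations are given as [roll, pitch, yaw] about the fixed x, y, z axes, in that order (R = Rz(yaw) Ry(pitch) Rx(roll)).
In Python, from bench import sensors, imaging, robot gives the robot as it stands. The module is installed in compiled form; this text tells all that it offers.
- The arm moves only by the shell command python3 -m jog 'ROWS'. ROWS is JSON, a list of rows, each a list of 7 numbers: the turn, a rotation vector about the tool's x, y, z in rad, then the shift along the tool's x, y, z in mm, then the opening, from 0 (shut) to 1 (fully open). In form: [[ax, ay, az, dx, dy, dz, claw], ...]. A call has 1 to 10 rows; each row shifts and turns the pose as measured when the row begins, along the tool's axes as they then stand; what a row does not reach is not made up. A row lasts 1/8 s, in which the tool goes at most 62.5 mm and 10.7 degrees, less where a joint would pass 70% of its speed; a pose out of reach is approached as far as the arm can. A call with a gripper value outside its range is refused whole. The fingers move at their own pace and stop on an object; the grip force is fixed at half the most. Time passes only in rows, so rows that do not move let the fingers close. It gives the time, the measured TCP pose, the force and the opening at its end, in the units of the state.
- sensors.sense(): the state, without advancing time (a new reading comes with each control period).
- imaging.grab_frame(name): name is "side" or "top"; returns the picture (420x560x3 uint8, red, green, blue); there is no depth.
- imaging.calibration(name): a dict with "fx", "fy", "cx", "cy" (pixels), "extrinsics" (4x4, takes a point from world to camera coordinates). Camera axes: x right, y down, z forward; pixel columns grow to the right and rows downward; lengths in mm; the calibration is good to about 2 mm. A picture is of the moment at which its call begins. calibration takes no time and is no camera call.
- robot.sign_off(): hands the job in, once; it reports no verdict.
The state is a dict: "clock": time; "joint_positions": joint angles; "qd": joint speeds; "tau": joint torques, N m; "tool_pos": TCP position; "tool_rot": TCP orientation; "ft_force": force on the tool from outside, world axes, zero at the start; "moment": the same for the moment, N m; "finger_gap": finger opening in mm.
Only numpy, scipy, OpenCV 4.12 (cv2) and the standard library are available. Lean on these libraries where they do the work, as an engineer would, in place of code of your own. Each camera call takes 0.05 s, during which the arm holds its last target. There are 200 camera calls.

### The job

Lift the box lid out of the grey tub by its wooden handle, carry it over the aluminium fence, and hold it level about one centimetre above the rim of the blue box on the banding wheel, centred and square with the box as if about to close it, so the fit can be checked. The glaze on the box is wet: neither the lid nor the robot may touch it, and do not strike the fence or disturb the kiln post, jar and cup. Finish while holding the lid still in the air there; do not put it down or let go.

Things in the scene. Friction and masses are not known exactly. Their poses are not given: they have to be found in the camera images.
- lid: Loose ceramic lid, 0.24 kg: blue slab 120 x 90 x 8 mm; under it a terracotta flange 100 x 70 x 6 mm; on its middle a light-wood handle bar 60 long (x), 16 wide (y), 30 high. Origin: centre of the flange's underside (lowest face); z up: slab 6 to 14 mm, handle 14 to 44 mm; x the long way. Lies flat, handle up, on the tub's floor, yaw within 0.7 rad of the tub's.
- tub: Fixed grey plastic open tub 320 x 260 mm (x, y), 80 mm high, walls and floor 5 mm thick. Origin: centre of its underside on the table; z up. It stands on the left or on the right of the fence, across from the wheel.
- wheel: Fixed steel banding wheel (potter's turntable, does not turn here), disc of 180 mm diameter, top 45 mm above the table. Origin: centre of its underside on the table.
- casket: Loose rectangular ceramic box, glazed blue, open at the top, 120 (x) x 90 (y) x 60 mm high, walls 7 mm, standing on the wheel near its centre. Origin: centre of its underside; x is the long direction, z up. Its cavity takes the lid's flange; lid and box fit either way round (half a turn).
- casket_rim (a point): Centre of the box's mouth, level with the top of its rim, 60 mm above the box's origin and 105 mm above the table; axes as the box's.
- fence: Fixed upright aluminium fence with slots, 360 mm long (x), 30 mm thick (y), 140 mm high, with two orange knobs on its top edge reaching 160 mm and two feet 80 mm wide. Stands lengthwise ahead of the robot between tub and wheel. Origin: centre of its underside on the table.
- prop: Bystander: off-white kiln post, cylinder 36 mm diameter, 60 mm high, standing in a far corner of the tub. Origin: centre of its underside.
- jar: Bystander: amber glaze jar with black cap, 52 mm diameter, 75 mm high, on the table beyond the wheel (seen from the robot). Origin: centre of its underside.
- cup: Bystander: white ceramic cup, 72 mm diameter, 65 mm high, on the table on the robot's side of the wheel. Origin: centre of its underside.
Not all that is in view belongs to the job. Leave any pink look-alike of the lid alone.

How it is judged (in metres and radians):
On the way, in this order (a step that is already met when the one before it is completed fails the run):
1. the lid is lifted clear of the tub in the fingers (contact force between lid and the fingers above 1 N and z of lid in the frame of tub above 0.09 m), for 0.1 s.
2. the held lid passes over the fence (contact force between lid and the fingers above 1 N and z of lid in the frame of fence above 0.14 m and y of lid in the frame of fence between -0.06 and 0.06 m and x of lid in the frame of fence between -0.2 and 0.2 m), for 0.02 s.
At the end, for the whole second after the job is handed in: Held in the fingers and still (20 mm/s), the lid is level (0.1 rad), its lowest face 3 to 22 mm above the rim, centred on the box within 10 mm, long sides parallel within 0.12 rad (either way round), not touching the box, which stands upright where it was (10 mm) (contact force between lid and the fingers above 1 N and z of lid in the frame of casket_rim between 0.003 and 0.022 m and horizontal distance between lid and casket_rim below 0.01 m and angle between the x axis of lid and the x axis of casket, either way round below 0.12 rad and angle between lid's own z axis and vertical below 0.1 rad and contact force between lid and casket below 0.05 N and linear speed of lid below 0.02 m/s and distance of casket from where it was at the start of the episode below 0.01 m and angle between casket's own z axis and vertical below 0.05 rad); the arm keeps its last pose, push and grip.
It fails at once if the lid or the robot touches the freshly glazed box (contact force between casket and lid above 0.3 N or contact force between casket and the fingers above 0.3 N or contact force between casket and the arm above 0.3 N).
It fails at once if the box is shifted on the wheel (more than 10 mm) (distance of casket from where it was at the start of the episode above 0.01 m).
It fails at once if the fence is struck (contact force between fence and anything else above 1.5 N).
It fails at once if a bystander is knocked or moved (more than 25 mm) (distance of any of prop, jar, cup from where it was at the start of the episode above 0.025 m).
It also fails if it takes over 48 s, if anything falls off the work surface, if the arm or the gripper's body presses on something with over 40 N, if the wrist force passes 120 N, or if a joint passes its speed limit or range.

## Working session

There is one attempt and no reset: what is moved stays moved. The work goes in short steps, Python scripts to look and compute and a shell command to move; the robot and the scene stay as the last step left them, time stands still between calls to the robot, and variables do not carry over. Pictures are saved under pics/ and viewed, about 8 in all and at most 12, crops included, and the job is handed in when it is done.

```bash
mkdir -p pics
python3 - <<'E'
from bench import sensors, imaging, robot
import cv2
s=sensors.sense(); print({k:s[k] for k in("clock","tool_pos","tool_rot","finger_gap")}, robot.tcp_to_tips)
for n in("top","side"):
    cv2.imwrite(f"pics/{n}0.png",imaging.grab_frame(n)[:,:,::-1]); c=imaging.calibration(n); print(c)
E
```

```text
{'clock': 0.0, 'tool_pos': array([ 219.9022472 , -584.40601401,  249.06884073]), 'tool_rot': array([-3.13954635e+00, -2.51522565e-04,  3.59764287e-01]), 'finger_gap': 85.36668593986475} 19.0
{'fx': 381.8155049389547, 'fy': 381.8155049389547, 'cx': 283.1509213115178, 'cy': 210.52028673882515, 'extrinsics': array([[-1.27330247e-02, -9.99917430e-01, -1.73281283e-03,
         3.28922753e+01],
       [-9.98237789e-01,  1.28120454e-02, -5.79410670e-02,
         4.31516444e+02],
       [ 5.79584837e-02,  9.91994209e-04, -9.98318501e-01,
         9.72434349e+02],
       [ 0.00000000e+00,  0.00000000e+00,  0.00000000e+00,
         1.00000000e+00]])}
{'fx': 492.41920729290786, 'fy': 492.41920729290786, 'cx': 279.4010565312496, 'cy': 206.1410577972693, 'extrinsics': array([[-9.63045830e-01, -2.68777655e-01, -1.73580610e-02,
         4.35465288e+02],
       [-1.67455039e-01,  6.47986136e-01, -7.43016001e-01,
         1.11877092e+02],
       [ 2.10953881e-01, -7.12651766e-01, -6.69048519e-01,
         1.40922783e+03],
       [ 0.00000000e+00,  0.00000000e+00,  0.00000000e+00,
         1.00000000e+00]])}
```

View pics/top0.png

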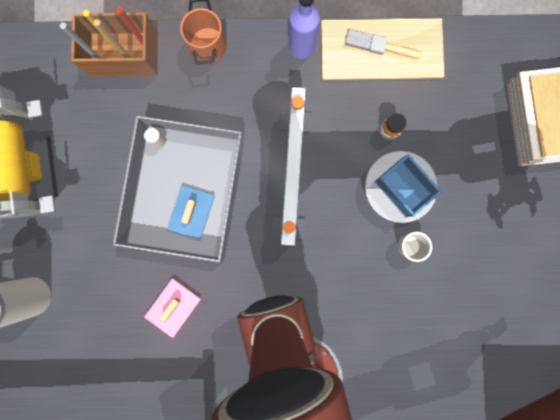

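View pics/side0.png

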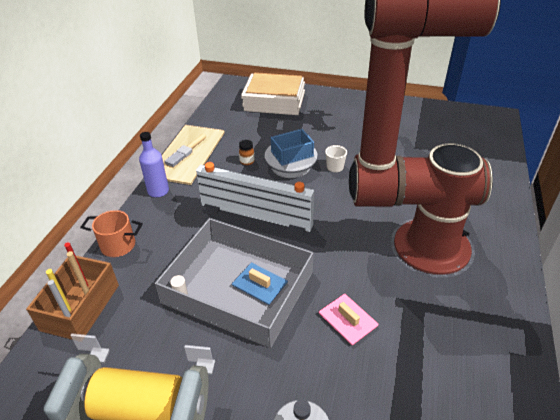

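The top view shows the lid in the tub at about (190,212), handle at (189,211), the fence at x≈293, and the open box on the wheel at (407,187). The pink decoy is outside the tub at (172,308). The side view agrees. Next I'll measure by colour masks.

```bash
cat > h.py <<'E'
import numpy as np, cv2
from bench import sensors, imaging, robot
def ray(n,uv,z):
    c=imaging.calibration(n);E=c["extrinsics"];R,t=E[:3,:3],E[:3,3]
    C=-R.T@t; d=R.T@np.array([(uv[0]-c["cx"])/c["fx"],(uv[1]-c["cy"])/c["fy"],1])
    return C+d*(z-C[2])/d[2]
def proj(n,P):
    c=imaging.calibration(n);p=c["extrinsics"]@np.append(P,1)
    return np.array([c["fx"]*p[0]/p[2]+c["cx"],c["fy"]*p[1]/p[2]+c["cy"]])
def mask(img,lo,hi): return cv2.inRange(cv2.cvtColor(img,cv2.COLOR_RGB2HSV),lo,hi)
def rect(n,m,box,z):
    x0,y0,x1,y1=box; mm=np.zeros_like(m); mm[y0:y1,x0:x1]=m[y0:y1,x0:x1]
    c=max(cv2.findContours(mm,0,2)[0],key=cv2.contourArea)
    P=np.array([ray(n,p[0],z)[:2] for p in c],np.float32)
    r=cv2.minAreaRect(P); (w,h),a=r[1],np.radians(r[2])
    if h>w: a+=np.pi/2
    a=(a+np.pi/2)%np.pi-np.pi/2
    return np.round(r[0],1),np.round(sorted((w,h)),1),round(a,3),cv2.boxPoints(r)
BLUE=((95,110,20),(118,255,255)); WOOD=((10,50,120),(30,200,255))
E
python3 - <<'E'
from h import *
t=cv2.imread("pics/top0.png")[:,:,::-1].copy(); s=cv2.imread("pics/side0.png")[:,:,::-1].copy()
b=mask(t,*BLUE);w=mask(t,*WOOD)
print("slab",rect("top",b|w,(155,175,225,248),19)); print("handle",rect("top",w,(155,175,225,248),49))
print("casket",rect("top",b,(360,145,445,225),105))
ws=mask(s,*WOOD);print("handle side",rect("side",ws,(225,260,295,305),49)[:3])
for n,c in(("fence",[(292,90),(293,244)]),("knobs",[(298,102),(289,227)])):
    print(n,[ray("top",p,140).round() for p in c])
print("cup",ray("top",(416,246),65).round(),"prop",ray("top",(153,134),65).round(),"cam",ray("top",(0,0),972*1).round())
a=cv2.resize(t[145:230,360:445,::-1],(500,500),interpolation=cv2.INTER_CUBIC)
c=cv2.resize(s[125:185,260:330,::-1],(290*2//2,500),interpolation=cv2.INTER_CUBIC)
cv2.imwrite("pics/c1.png",np.hstack([a,c]))
E
```

```text
slab (array([431.1, 265. ]), array([ 82.1, 113.1]), np.float64(-0.316), array([[364.58148, 243.53452],
       [472.1093 , 208.39597],
       [497.60413, 286.413  ],
       [390.0763 , 321.55154]], dtype=float32))
handle (array([431.4, 263. ]), array([17.4, 58. ]), np.float64(-0.321), array([[401.1725 , 263.89   ],
       [456.18622, 245.6208 ],
       [461.6668 , 262.1244 ],
       [406.65308, 280.39362]], dtype=float32))
casket (array([ 471.9, -258.4]), array([ 54.3, 113. ]), np.float64(0.649), array([[ 410.4911 , -270.921  ],
       [ 443.3006 , -314.14124],
       [ 533.2783 , -245.83707],
       [ 500.4688 , -202.61682]], dtype=float32))
handle side (array([428.1, 278.5]), array([30.3, 70.2]), np.float64(-0.342))
fence [array([700.,   3., 140.]), array([349.,   6., 140.])]
knobs [array([672., -10., 140.]), array([387.,  15., 140.])]
cup [ 338. -294.   65.] prop [622. 347.  65.] cam [390.  45. 972.]
```

View pics/c1.png

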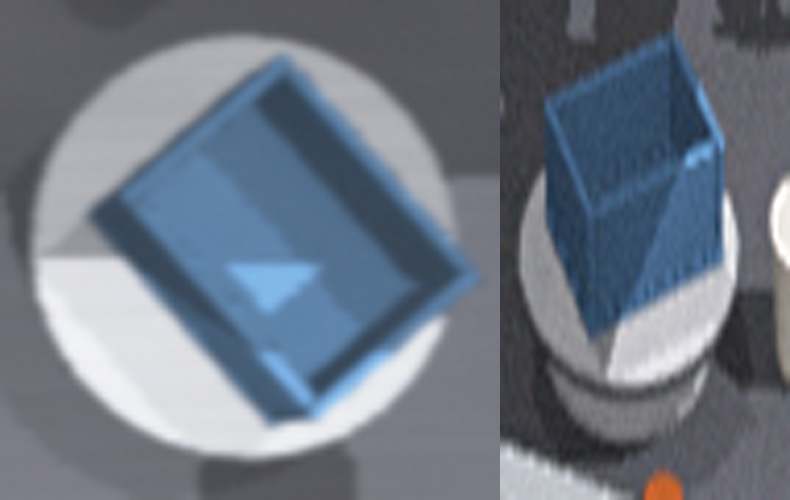

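The crop shows the rim corners clearly: top view (285,52), (482,270), (318,418); side view (547,100), (672,38), (722,140), (592,210).

Run:
```python
from h import *
f=lambda x,y:((x+.5)/5.882-.5+360,(y+.5)/5.882-.5+145)
g=lambda x,y:((x-500+.5)/4.143-.5+260,(y+.5)/8.333-.5+125)
T=[ray("top",f(*p),105)[:2] for p in((285,52),(482,270),(318,418))]
S=[ray("side",g(*p),105)[:2] for p in((672,38),(722,140),(592,210),(547,100))]
# top,right,bottom ; side
print(np.round(T,1),(T[0]+T[2])/2); print(np.round(S,1),np.mean(S,0))
an=lambda v:np.arctan(v[1]/v[0])
for L in(T,S):
  for i in range(len(L)-1): v=L[i+1]-L[i];print(np.linalg.norm(v).round(1),an(v).round(3))
s=sensors.sense();print(s["tool_pos"],s["tool_rot"])
```

```text
[[ 557.5 -268.7]
 [ 468.8 -344.3]
 [ 410.6 -277.1]] [ 484.06895917 -272.8956341 ]
[[ 467.3 -336.4]
 [ 411.5 -275.2]
 [ 499.1 -204.2]
 [ 554.4 -268.1]] [ 483.0768796  -270.96886705]
116.6 0.706
88.9 -0.857
82.8 -0.831
112.8 0.681
84.5 -0.858
[ 219.92358617 -584.4723899   249.1824902 ] [-3.13975366e+00 -2.21911955e-04  3.59803979e-01]
```

Box centre is about (484,-272) with yaw 0.71. The lid is at about (431,264) with yaw -0.32. I'll move across at the current height.

```bash
cat >> h.py <<'E'
def go(x,y,z,yaw):
    s=sensors.sense();p=s["tool_pos"];r=s["tool_rot"]
    from scipy.spatial.transform import Rotation as Ro
    A=Ro.from_euler("xyz",r); B=Ro.from_euler("xyz",[np.pi,0,yaw])
    print("clock",s["clock"],"pos",p.round(1),"rot",r.round(3),"gap",round(s["finger_gap"],1),"F",s["ft_force"].round(1))
    print("turn",(A.inv()*B).as_rotvec().round(3),"shift",A.inv().apply(np.array([x,y,z])-p).round(1))
E
python3 -m jog '[[0,0,0,41,-47,0,1],[0,0,0,41,-47,0,1],[0,0,0,41,-47,0,1],[0,0,0,41,-47,0,1],[0,0,0,41,-47,0,1],[0,0,0,41,-47,0,1],[0,0,0,41,-47,0,1],[0,0,0,41,-47,0,1],[0,0,0,41,-47,0,1],[0,0,0,41,-47,0,1]]'
python3 -c "
from h import *
go(431,264,200,-0.32)"
```

```text
clock: 1.35
tool_pos: [437.3, 1.7, 246.9]
tool_rot: [-3.135, -0.003, 0.35]
ft_force: [1.0, -0.5, 0.1]
finger_gap: 85.3
clock 1.35 pos [437.3   1.7 246.9] rot [-3.135e+00 -3.000e-03  3.500e-01] gap 85.3 F [ 1.  -0.5  0.1]
turn [-0.008 -0.     0.67 ] shift [  83.9 -248.2   48.8]
```

```bash
python3 -m jog '[[0,0,0,17,-50,0,1],[0,0,0,17,-50,0,1],[0,0,0,17,-50,0,1],[0,0,0,17,-50,0,1],[0,0,0,16,-48,0,1],[0,0,0.17,0,0,10,1],[0,0,0.17,0,0,10,1],[0,0,0.17,0,0,10,1],[0,0,0.16,0,0,20,1],[0,0,0,0,0,0,1]]'
python3 -c "
from h import *
go(431,264,120,-0.32)
t=imaging.grab_frame('top');s=imaging.grab_frame('side')
cv2.imwrite('pics/a.png',np.hstack([cv2.resize(t[110:270,100:250],(400,427)),cv2.resize(s[180:340,150:320],(400,427))])[:,:,::-1])"
```

```text
clock: 2.6
tool_pos: [426.0, 277.2, 193.1]
tool_rot: [-3.138, 0.007, -0.33]
ft_force: [-0.3, 0.3, 0.6]
finger_gap: 85.6
clock 2.6 pos [426.  277.2 193.1] rot [-3.138  0.007 -0.33 ] gap 85.6 F [-0.3  0.3  0.6]
turn [-0.003  0.007 -0.01 ] shift [ 9.5 11.1 73. ]
```

View pics/a.png

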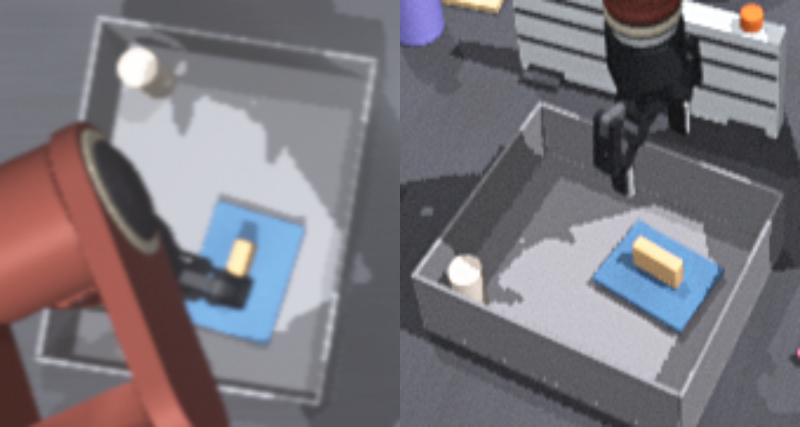

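The gripper is above the tub, with the handle between the jaws but a little offset, which matches the computed 14 mm. I'll correct that and descend.

```bash
python3 -m jog '[[0,0,0,5,6,10,1],[0,0,0,4.5,5,30,1],[0,0,0,0,0,33,1],[0,0,0,0,0,10,1],[0,0,0,0,0,0,1]]'
python3 -c "
from h import *
go(431,264,43,-0.32)
s=imaging.grab_frame('side')
cv2.imwrite('pics/b.png',cv2.resize(s[210:330,190:320],(650,600))[:,:,::-1])"
```

```text
clock: 3.32
tool_pos: [436.3, 263.9, 113.9]
tool_rot: [-3.131, -0.003, -0.324]
ft_force: [0.1, -0.2, 0.8]
finger_gap: 85.5
clock 3.325 pos [436.3 263.9 113.9] rot [-3.131e+00 -3.000e-03 -3.240e-01] gap 85.5 F [ 0.1 -0.2  0.8]
turn [-0.011 -0.003 -0.004] shift [-5.2  2.4 70.8]
```

View pics/b.png

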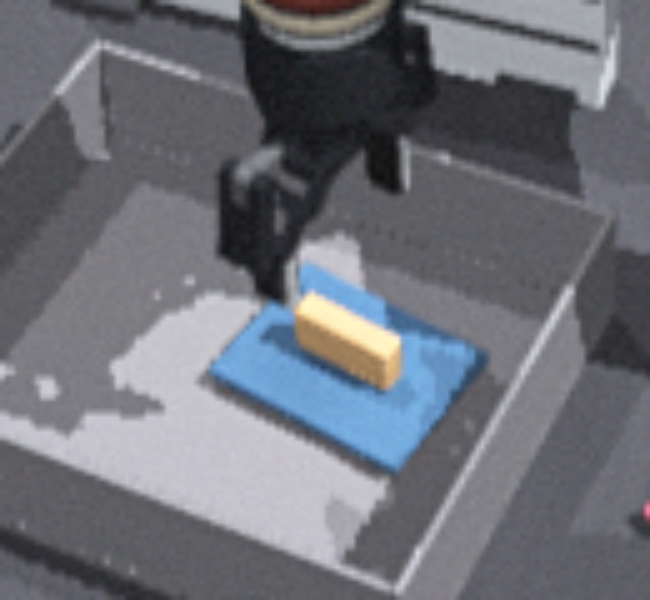

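Handle top centre is at about (348,322) in the crop. I'll cross-check that by ray before the last descent.

```bash
python3 - <<'E'
from h import *
for p in ((316,294),(403,346),(380,360),(298,312)): print(ray("side",(190+p[0]/5,210+p[1]/5),49).round(1))
E
python3 -m jog '[[0,0,0,-5,2.5,25,1],[0,0,0,0,0,20,1],[0,0,0,0,0,0,1]]'
python3 -c "
from h import *
go(431,264,43,-0.32)"
```

```text
[451.8 253.8  49. ]
[397.8 275.7  49. ]
[406.6 287.5  49. ]
[457.1 267.9  49. ]
clock: 3.75
tool_pos: [435.0, 265.3, 74.0]
tool_rot: [-3.124, -0.011, -0.323]
ft_force: [-0.7, -0.0, 0.5]
finger_gap: 85.2
clock 3.75 pos [435.  265.3  74. ] rot [-3.124 -0.011 -0.323] gap 85.2 F [-0.7 -0.   0.5]
turn [-0.018 -0.011 -0.003] shift [-3.7  3.1 30.9]
```

```bash
python3 -m jog '[[-0.017,-0.01,0,-4,1,18,1],[0,0,0,0,0,12,1],[0,0,0,0,0,0,1]]'
python3 -c "
from h import *
go(430,266,43,-0.32)"
```

```text
clock: 4.12
tool_pos: [433.0, 266.9, 45.2]
tool_rot: [-3.139, -0.004, -0.323]
ft_force: [-0.5, 0.9, 0.3]
finger_gap: 85.7
clock 4.125 pos [433.  266.9  45.2] rot [-3.139 -0.004 -0.323] gap 85.7 F [-0.5  0.9  0.3]
turn [-0.003 -0.004 -0.003] shift [-2.6  1.8  2.1]
```

```bash
python3 -m jog '[[0,0,0,-2.5,1,2,1],[0,0,0,0,0,0,0],[0,0,0,0,0,0,0],[0,0,0,0,0,0,0],[0,0,0,0,0,0,0],[0,0,0,0,0,0,0],[0,0,0,0,0,0,0]]'
python3 -c "
from h import *
go(430,266,43,-0.32)"
```

```text
clock: 5.0
tool_pos: [431.1, 267.1, 44.4]
tool_rot: [-3.137, -0.006, -0.323]
ft_force: [0.7, -0.0, 0.2]
finger_gap: 15.0
clock 5.0 pos [431.1 267.1  44.4] rot [-3.137 -0.006 -0.323] gap 15.0 F [ 0.7 -0.   0.2]
turn [-0.004 -0.006 -0.003] shift [-0.7  1.4  1.4]
```

The fingers stopped at 15 mm, on the 16 mm handle. I'll lift.

```bash
python3 -m jog '[[0,0,0,0,0,-10,0],[0,0,0,0,0,-20,0],[0,0,0,0,0,-30,0],[0,0,0,0,0,-30,0],[0,0,0,0,0,-30,0],[0,0,0,0,0,-30,0],[0,0,0,0,0,-30,0],[0,0,0,0,0,-25,0],[0,0,0,0,0,-10,0],[0,0,0,0,0,0,0]]'
python3 -c "
from h import *
go(450,0,255,-0.32)
t=imaging.grab_frame('top');s=imaging.grab_frame('side')
cv2.imwrite('pics/c.png',np.hstack([cv2.resize(t[110:270,100:250],(400,427)),cv2.resize(s[130:340,130:340],(400,427))])[:,:,::-1])"
```

```text
clock: 6.25
tool_pos: [426.5, 265.2, 265.8]
tool_rot: [3.141, -0.0, -0.323]
ft_force: [0.2, -1.1, -2.5]
finger_gap: 15.1
clock 6.25 pos [426.5 265.2 265.8] rot [ 3.141 -0.    -0.323] gap 15.1 F [ 0.2 -1.1 -2.5]
turn [ 0.    -0.    -0.003] shift [106.4 244.1  10.9]
```

View pics/c.png

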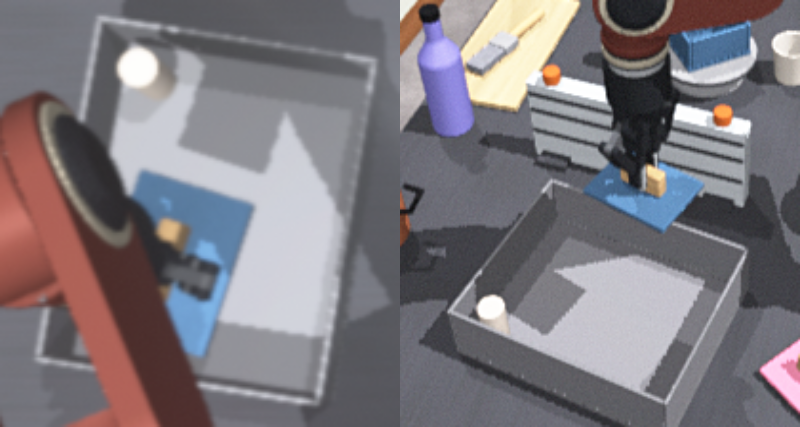

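The lid is held level and clear of the tub, and the wrist shows -2.5 N, which matches its weight. I'll carry it over the fence at z≈266.

```bash
python3 -m jog '[[0,0,0,10,22,0,0],[0,0,0,20,44,0,0],[0,0,0,20,44,0,0],[0,0,0,20,44,0,0],[0,0,0,20,44,0,0],[0,0,0,20,44,0,0],[0,0,0,20,44,0,0],[0,0,0,20,44,0,0],[0,0,0,20,44,0,0],[0,0,0,20,44,0,0]]'
python3 -c "
from h import *
go(484,-272,255,0.71)"
```

```text
clock: 7.6
tool_pos: [468.9, -202.1, 247.0]
tool_rot: [3.136, 0.025, -0.316]
ft_force: [0.1, 0.4, -1.6]
finger_gap: 14.7
clock 7.6 pos [ 468.9 -202.1  247. ] rot [ 3.136  0.025 -0.316] gap 14.7 F [ 0.1  0.4 -1.6]
turn [-0.008  0.026 -1.026] shift [35.8 61.8 -8.5]
```

```bash
python3 -m jog '[[0,0.025,0,18,31,0,0],[0,0,0,18,28,0,0],[0,0,-0.16,0,0,0,0],[0,0,-0.17,0,0,0,0],[0,0,-0.17,0,0,0,0],[0,0,-0.17,0,0,0,0],[0,0,-0.17,0,0,0,0],[0,0,-0.17,0,0,0,0],[0,0,0,0,0,0,0],[0,0,0,0,0,0,0]]'
python3 -c "
from h import *
go(484,-272,200,0.71)
t=imaging.grab_frame('top');s=imaging.grab_frame('side')
cv2.imwrite('pics/d_top.png',t[:,:,::-1]);cv2.imwrite('pics/d_side.png',s[:,:,::-1])
cv2.imwrite('pics/d.png',np.hstack([cv2.resize(t[130:250,340:460],(400,400)),cv2.resize(s[70:190,240:360],(400,400))])[:,:,::-1])"
```

```text
clock: 8.85
tool_pos: [477.9, -271.5, 226.7]
tool_rot: [-3.114, 0.012, 0.716]
ft_force: [-0.3, 0.4, -1.5]
finger_gap: 14.9
clock 8.85 pos [ 477.9 -271.5  226.7] rot [-3.114  0.012  0.716] gap 14.9 F [-0.3  0.4 -1.5]
turn [-0.028  0.012  0.006] shift [ 4.6  5.1 26.5]
```

View pics/d.png

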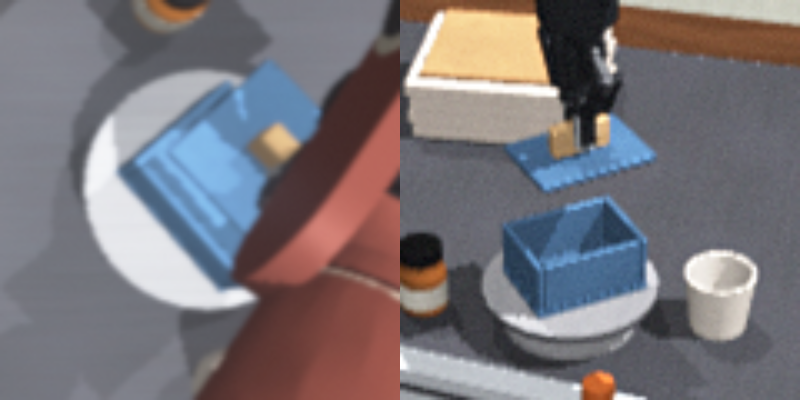

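The lid hangs above the box and is roughly aligned. I'll correct tilt and position, drop to about 25 mm above the rim, then measure both things in the same pictures.

```bash
python3 -m jog '[[-0.027,0.012,0.006,4.5,5,10,0],[0,0,0,0,0,16,0],[0,0,0,0,0,10,0],[0,0,0,0,0,0,0],[0,0,0,0,0,0,0]]'
python3 -c "
from h import *
go(484,-272,155,0.71)
t=imaging.grab_frame('top');s=imaging.grab_frame('side')
cv2.imwrite('pics/e.png',np.hstack([cv2.resize(t[145:235,360:440],(356,400),interpolation=2),cv2.resize(s[85:185,265:365],(400,400),interpolation=2)])[:,:,::-1])"
```

```text
clock: 9.57
tool_pos: [484.3, -272.3, 188.9]
tool_rot: [-3.14, 0.0, 0.708]
ft_force: [-0.3, 0.2, -2.2]
finger_gap: 15.0
clock 9.575 pos [ 484.3 -272.3  188.9] rot [-3.14   0.     0.708] gap 15.0 F [-0.3  0.2 -2.2]
turn [-0.001  0.    -0.002] shift [ 0.  -0.4 33.9]
```

View pics/e.png

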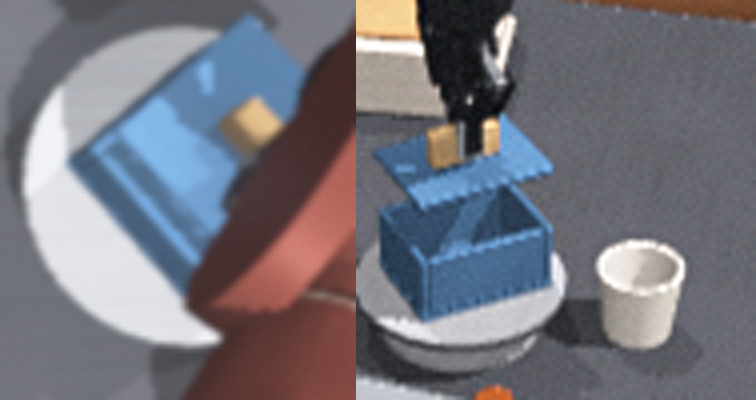

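Slab corners in the side half are left (375,151), back (505,117), right (553,165), front (413,200). Rim corners are left (380,207), right (550,232), front (428,258).

Run:
```python
from h import *
R=lambda p,z:ray("side",(265+(p[0]-356+.5)/4-.5,85+(p[1]+.5)/4-.5),z)[:2]
an=lambda v:round(float(np.arctan(v[1]/v[0])),3)
L,B,Q,F=[R(p,163.5) for p in((375,151),(505,117),(553,165),(413,200))]
print("lid",(L+Q)/2,(B+F)/2,"yaw",an(L-B),an(F-Q),"short",an(L-F),an(B-Q),[np.linalg.norm(v).round(1) for v in(L-B,F-Q,L-F,B-Q)])
l,q,f=[R(p,105) for p in((380,207),(550,232),(428,258))]
print("box",(l+q)/2,"yaw",an(f-q),"short",an(l-f),np.linalg.norm(f-q),np.linalg.norm(l-f))
# top: slab far corner + handle far end
T=lambda p,z:ray("top",(360+(p[0]+.5)/4.45-.5,145+(p[1]+.5)/4.444-.5),z)[:2]
a,b=T((252,14),163.5),T((72,160),163.5)
print("lid top edge",a,b,np.linalg.norm(a-b),"ang",an(a-b))
for y in(.70,):
  for z,c in((163.5,(484.3,-272.3)),):
    for sx,sy in((60,45),(60,-45),(-60,45),(-60,-45)):
      P=np.array([c[0]+np.cos(y)*sx-np.sin(y)*sy,c[1]+np.sin(y)*sx+np.cos(y)*sy,z]);u=proj("top",P);v=proj("side",P)
      print("pred top",((u-[360,145])*4.45).round(),"side",((v-[265,85])*4+[356,0]).round())
```

```text
lid [ 483.94707976 -269.96944068] [ 486.65571272 -270.23393853] yaw 0.701 0.669 short -0.892 -0.844 [np.float64(118.2), np.float64(122.1), np.float64(78.3), np.float64(82.2)]
box [ 482.98322224 -268.48441864] yaw 0.6 short -0.806 105.9521021100353 84.15250678805567
lid top edge [ 557.87287075 -267.76321419] [ 486.20699965 -176.73258579] 115.85582586815282 ang -0.904
pred top [115. 128.] side [418. 201.]
pred top [251.  10.] side [372. 146.]
pred top [278. 312.] side [554. 164.]
pred top [414. 192.] side [504. 111.]
```

Lid and box agree within about 2 mm and 0.02 rad, and the lid is centred on the TCP. I'll descend to TCP z≈157, which puts the lid's underside about 11 mm over the rim.

```bash
python3 -m jog '[[0,0,0,-0.5,-0.5,10,0],[0,0,0,0,0,10,0],[0,0,0,0,0,8,0],[0,0,0,0,0,0,0],[0,0,0,0,0,0,0],[0,0,0,0,0,0,0]]'
python3 -c "
from h import *
go(483.5,-272,157,0.71)"
```

```text
clock: 10.42
tool_pos: [483.7, -272.5, 159.5]
tool_rot: [-3.141, -0.0, 0.708]
ft_force: [0.4, -0.2, -2.1]
finger_gap: 15.1
clock 10.425 pos [ 483.7 -272.5  159.5] rot [-3.141 -0.     0.708] gap 15.1 F [ 0.4 -0.2 -2.1]
turn [-0.    -0.    -0.002] shift [ 0.1 -0.5  2.5]
```

```bash
python3 -m jog '[[0,0,0,0,0,2.5,0],[0,0,0,0,0,0,0],[0,0,0,0,0,0,0],[0,0,0,0,0,0,0]]'
python3 -c "
from h import *
go(483.5,-272,157,0.71)
t=imaging.grab_frame('top');s=imaging.grab_frame('side')
cv2.imwrite('pics/f.png',np.hstack([cv2.resize(t[145:235,360:440],(356,400),interpolation=2),cv2.resize(s[110:180,275:345],(440,400),interpolation=2)])[:,:,::-1])
y=.708
for z,c in((157-25.4,(483.7,-272.5)),(157-33.4,(483.7,-272.5)),(105,(483.7,-272))):
    for sx,sy in((60,45),(60,-45),(-60,-45),(-60,45)):
      P=np.array([c[0]+np.cos(y)*sx-np.sin(y)*sy,c[1]+np.sin(y)*sx+np.cos(y)*sy,z]);v=proj('side',P)
      print(round(z),'side',((v-[275,110])*[440/70,400/70]+[356,0]).round())
"
```

```text
clock: 10.92
tool_pos: [484.1, -272.7, 157.7]
tool_rot: [3.14, -0.0, 0.708]
ft_force: [-0.3, -0.0, -2.2]
finger_gap: 14.7
clock 10.925 pos [ 484.1 -272.7  157.7] rot [ 3.14  -0.     0.708] gap 14.7 F [-0.3 -0.  -2.2]
turn [ 0.001 -0.    -0.002] shift [ 0.  -1.   0.7]
132 side [394. 193.]
132 side [321. 113.]
132 side [525.  63.]
132 side [603. 139.]
124 side [394. 205.]
124 side [322. 124.]
124 side [525.  74.]
124 side [603. 151.]
105 side [394. 232.]
105 side [323. 152.]
105 side [524. 101.]
105 side [602. 178.]
```

View pics/f.png

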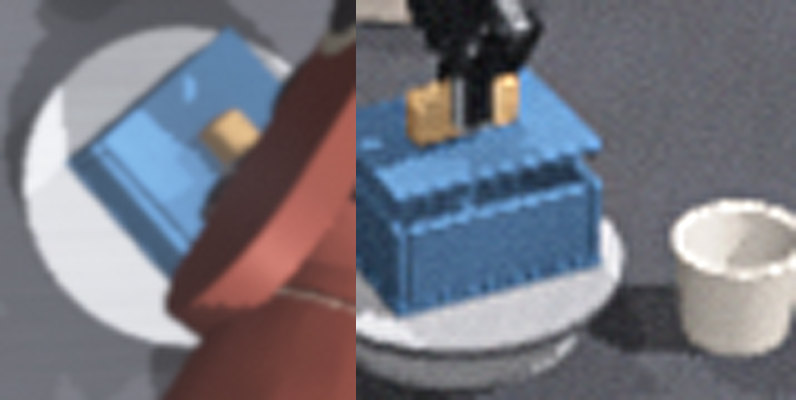

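Lid and rim corners coincide on the right (603,148 against 602,178). At the front they seem to differ (lid ≈385, rim ≈403). I'll take one larger view to settle that.

```bash
python3 -c "
from h import *
s=np.mean([imaging.grab_frame('side').astype(float) for _ in range(6)],0)
c=s[115:170,265:325][:,:,::-1]
c=np.clip(c*1.5,0,255).astype(np.uint8)
cv2.imwrite('pics/g.png',cv2.resize(c,(600,550),interpolation=2))
y=.708
for z,c in((157.7-25.4,(484.1,-272.7)),(157.7-33.4,(484.1,-272.7)),(105,(483.7,-272))):
    for sx,sy in((60,45),(60,-45),(-60,45)):
      P=np.array([c[0]+np.cos(y)*sx-np.sin(y)*sy,c[1]+np.sin(y)*sx+np.cos(y)*sy,z]);v=proj('side',P)
      print(round(z),((v-[265,115])*10+4.5).round())
"
```

```text
132 [164. 290.]
132 [ 48. 150.]
132 [497. 195.]
124 [164. 310.]
124 [ 49. 170.]
124 [496. 216.]
105 [166. 361.]
105 [ 51. 220.]
105 [495. 266.]
```

View pics/g.png

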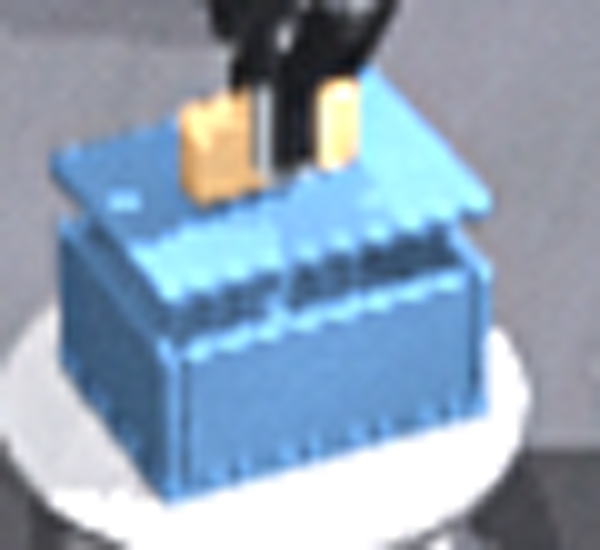

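Rim corners are left 60, front 170, right 490, and lid corners are left 52, front 162, right 495. The centres differ by about 1–2 mm, the sides are parallel, and the slab sits about 17–19 mm above the rim, so the flange is about 12 mm above it. The box hasn't moved, so I'll hand in.

```bash
python3 -c "
from h import *
go(484,-272,157,0.71); print(np.abs(sensors.sense()['qd']).max()); print(robot.sign_off())"
```

```text
clock 11.325 pos [ 484.1 -272.7  157.5] rot [ 3.141 -0.     0.708] gap 15.2 F [-0.3 -0.8 -1.9]
turn [ 0.001 -0.    -0.002] shift [ 0.4 -0.6  0.5]
0.0010081793494153325
the job is handed in; nothing more can be done
None
```

I lifted the lid by its handle, carried it over the fence and handed in at 11.3 s, holding it still above the blue box. `robot.sign_off()` gives no verdict, so these are my own last checks.

- **Grip and stillness:** the gripper read about 15 mm on the 16 mm handle, and the wrist force was about -2 N, roughly the lid's weight. The joints were still (0.001 rad/s).
- **Position:** the lid is level within about 0.001 rad, taken from the tool pose. It is centred within about 2 mm and parallel to the box within about 0.02 rad. The flange is about 12 mm above the rim.
- **Box and bystanders:** the pictures showed no contact with the box and no sign it had moved. Nothing in them suggested the fence was struck or the post, jar or cup disturbed, but I did not measure those at the end.

**Disagreements:**
- My three estimates of the box centre spread over about 4 mm in y.
- One side-view reading of the box's yaw gave 0.60 rad from a smeared corner, against about 0.71 from the others. I discarded it after a closer view showed lid and rim corners matching.

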